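# Set a leak-test syringe upright and hold its plunger drawn

### The job

The leak-test syringe leans over in its stand: by the steel bar on its side, set the barrel upright and let go of the bar. Then take the plunger by its black knob and draw it 40 mm straight out of the barrel, in line with it so that it does not bind, until the green band has just come fully out of the cap and the red band is still inside, and finish while holding it there, since it springs back when let go. Leave the petri dish, the brown bottle and the timer where they stand.

Things in the scene. Friction and masses are not known exactly. Their poses are not given: they have to be found in the camera images.
- stand: Fixed grey base plate 130 x 120 x 10 mm with two aluminium posts (36 mm wide, 10 mm thick, centred at y = -32 and +32 mm, 93 mm tall) that carry the syringe's pivot. Origin: centre of the underside, on the worktop; z up. The pivot axis is parallel to the stand's y axis, 75 mm above the origin.
- barrel: The syringe barrel with its bar and cap (and the plunger in it): clear, 36 mm diameter, from 60 mm below to 85 mm above the pivot along its axis. Origin and axes as point pivot.
- tilt (a joint): Lean of the syringe barrel about the pivot, rad: 0 is upright, positive leans the top towards the stand's +x. Range -0.5 to 0.75; starts leaning 0.3 to 0.6. A friction hinge (about 0.35 N m, so 5 N at the bar) that stays where it is left.
- pivot (a point): Centre of the pivot, on the barrel's axis. Its z axis is the barrel's axis (points to the plunger), its y axis is the pivot axis.
- bar_grip (a point): Where to hold the tilt bar: round steel, 10 mm diameter, parallel to the pivot axis. In the frame of point pivot it runs from y = 18 to 115 mm at x = 0, z = 70 mm, with a black ball (18 mm diameter) at y = 124 mm; this point is at y = 95 mm. Pinched across x from above it turns between the pads as it is led round the pivot (radius 70 mm).
- cap_top (a point): Centre of the top face of the aluminium cap (42 mm diameter, 25 mm long) on the clear barrel (36 mm diameter), 85 mm from the pivot along the barrel's axis; the plunger's rod comes out here. Axes as point pivot.
- plunger: Plunger: steel rod, 12 mm diameter, in a bore with 1.5 mm play all round, with a black knob on top. Origin: on the barrel's axis at the underside of its piston, 30 mm below the pivot when fully in (the cap's top is then 115 mm from it); z along the rod to the knob. Pushed aside, the rod takes up its play, then binds on the bore.
- knob (a point): Middle of the plunger's round black knob, 26 mm diameter over 20 mm of height (30 mm high with its chamfers), 138 mm from the plunger's origin, 23 mm above the cap's top when fully in; 8 mm of bare rod lies between cap and knob then. Axes as the plunger.
- green_band (a point): Lower edge of the green band on the plunger rod, on its axis: 75 mm from the plunger's origin. The band is 8 mm wide; just fully out of the cap (this point level with the cap's top) at 40 mm drawn. The top of the red band lies 12 mm below this point and begins to show at 52 mm drawn.
- draw (a joint): How far the plunger is drawn out, m: 0 fully in (start), at most 0.070. Friction 1.5 N and a return spring, 2 N at 0 and 6 N at 0.040; let go, it goes back in.
- petri_dish: Petri dish with pink filling, 56 mm across, 15 mm high, loose. Origin: centre of the underside.
- brown_bottle: Brown bottle with black cap, 44 mm across, 88 mm high, loose. Origin: centre of the underside.
- bench_timer: White bench timer, 68 x 62 x 19 mm, loose. Origin: centre of the underside.
Things that resemble listed ones, but are neither listed nor needed, are in the scene too. There is more than one size of the stand; the job needs the larger.

How it is judged:
By the outcome, as a careful person would: the job done as asked, in the order asked, and still so for the second after the job is handed in, while the arm keeps its last pose, push and grip.
It also fails if it takes over 54 s, if anything falls off the work surface, if the arm or the gripper's body presses on something with over 40 N, if the wrist force passes 120 N, or if a joint passes its speed limit or range.

### The arm

A 6-joint arm with a two-finger parallel gripper is mounted at the origin on a cart in front of the work surface, level with it; the furniture and walls round the work are solid. World frame = base frame: x ahead of the robot, y to its left, z up, the work surface at z = 0. Lengths are in m, angles in rad, forces in N, time in s.
With the tool pointing down it reaches from about 0.275 to 0.875 m from the base axis. Payload 12.5 kg.
Tool frame: the origin (TCP) lies between the finger pads; the fingertips stand 25 mm ahead of it and the grasp point (between the pads) lies 6 mm ahead of it (arm.tip_extent is the distance from the TCP to the fingertips, in m); z points along the fingers, y is the line along which they close (so a half turn about z gives the same grasp; the last joint's range is limited). The gripper opens to 85 mm and grips with 20 to 120 N. Pads are 22 mm wide; open, the fingers measure 114 mm over their backs; the gripper's body (76 mm by 85 mm) begins 54 mm behind the grasp point. The pads swing forward as they close: fully open they stand 13 mm farther back than shut.
Start: joints at [1.106, 0.351, 1.652, -0, 1.139, -0.085], TCP at [0.204, 0.511, 0.256] pointing down, gripper open.
Joint ranges: [-2.75, 2.75], [-0.79, 2.1], [0.01, 2.65], [-1.57, 4.71], [0.07, 3.14], [-2.87, 2.87]. Speed limits (rad/s): [2.22, 2.22, 2.79, 3.14, 3.14, 3.14].

### API

Orientations are given as a unit quaternion [x, y, z, w].
In Python, from cell import arm gives the robot as it stands.
- The arm moves only by the tool servo_tool, never from a script. Its argument "series" is one flat list of numbers, 7 for each row, row after row: the shift along the world's x, y, z each as a share of 1000 mm, from -1 to 1, then the turn, a rotation vector about the world's x, y, z each as a share of 30 degrees, from -1 to 1, then the closure, from 0 (fully open) to 1 (shut). A call has 1 to 20 rows; each row is the pose to reach, as a shift and turn from the pose commanded when the call began; what a row does not reach only later rows make up. A row lasts 1/12 s, in which the tool goes at most 41.7 mm and 7.16 degrees, less where a joint would pass 70% of its speed; a pose out of reach is approached as far as the arm can. A call with a number of a shift or a turn outside -1 to 1 is refused whole. A call with a gripper value outside its range is refused whole. The fingers move at their own pace and stop on an object; the grip force is fixed at half the most. Time passes only in rows, so rows that repeat a pose let the fingers close. It gives the time, the measured TCP pose, the force, the opening and the grip force at its end, in the units of the state.
- arm.get_obs(): the state, without advancing time (a new reading comes with each control period).
- arm.camera(name): name is "side" or "top"; returns a dict with "frame" (420x560x3 uint8, red, green, blue), "fx", "fy", "cx", "cy" (pixels), "k1" (the pictures are not rectified: a ray, as slopes to the right and down, at radius r is drawn at 1 + k1 r^2 times it, then the intrinsics apply), "R" (3x3) and "t" (3): a world point X has camera coordinates R X + t. Camera axes: x right, y down, z forward; pixel columns grow to the right and rows downward; lengths in m; the calibration is good to about 2 mm. A picture is of the moment at which its call begins. There is no depth.
- arm.job_done(): hands the job in; it is judged then, once.
Trained networks look in a picture, given as the dict that the camera call returned (one of the last four; its "shot" number tells which), for a name from the list of things; names that differ only in an ending like _2 or _b are one class to them, and where a whole thing is asked for, a point or a joint stands for the part that bears it (a point fixed in the world has none). Each returns a list of dicts, best first, with "score" (0 to 1); they miss things now and then, are a little off and sometimes report something else, mostly with a low value. They report only what shows in the picture. A call takes as long as a camera call. They do not tell look-alikes from the thing itself.
- arm.look_for(thing, picture): "bbox" ([centre column, centre row, width, height] in pixels, round what is visible of it).
The state is a dict: "clock": time; "joint_pos": joint angles; "qvel": joint speeds; "tau": joint torques, N m; "tool_pos": TCP position; "ee_rot": TCP orientation; "force": force on the tool from outside, world axes, zero at the start; "torque": the same for the moment, N m; "opening": finger opening in m; "finger_force": force on a finger pad.
Only numpy, scipy, OpenCV 4.12 (cv2) and the standard library are available. Lean on these libraries where they do the work, as an engineer would, in place of code of your own. Each camera call takes 0.05 s, during which the arm holds its last target. There are 200 camera calls.

## Working session

There is one attempt and no reset: what is moved stays moved. The work goes in short steps, Python scripts to look and compute and a tool call to move; the robot and the scene stay as the last step left them, time stands still between calls to the robot, and variables do not carry over. Pictures are saved under pics/ and viewed, at most 10 in all, crops included, and the job is handed in when it is done.

Besides the shell and the picture viewer there is one more tool, called after "Call:" as a command line: name --argument value ..., lists and objects as JSON in quotes. servo_tool: Moves the arm, as the interface text tells. Shift numbers are shares of 1000 mm and turn numbers shares of 30 degrees, none past 1 either way. Its arguments: {"type":"object","properties":{"series":{"type":"array","items":{"type":"number"}}},"required":["series"]}

```bash
mkdir -p pics; cat > h.py <<'E'
from cell import arm
import numpy as np, cv2
from scipy.optimize import least_squares
def proj(c,X):
    p=np.atleast_2d(X)@np.array(c["R"]).T+np.array(c["t"]); s=p[:,:2]/p[:,2:]
    s=s*(1+c["k1"]*(s**2).sum(1,keepdims=True))
    return s*[c["fx"],c["fy"]]+[c["cx"],c["cy"]]
def ray(c,uv):
    d=(np.array(uv,float)-[c["cx"],c["cy"]])/[c["fx"],c["fy"]]; s=d.copy()
    for _ in range(20): s=d/(1+c["k1"]*(s@s))
    R=np.array(c["R"]); v=R.T@np.r_[s,1]; return -R.T@np.array(c["t"]), v/np.linalg.norm(v)
def atz(c,uv,z):
    o,v=ray(c,uv); return o+v*(z-o[2])/v[2]
def save(c,n): cv2.imwrite("pics/"+n+".png",cv2.cvtColor(c["frame"],cv2.COLOR_RGB2BGR))
E
python3 - <<'E'
from h import *
for n in("side","top"):
    c=arm.camera(n); save(c,n+"0"); print(n,"campos",np.round(-np.array(c["R"]).T@c["t"],3),c["fx"],c["k1"])
    for th in("stand","barrel","bar_grip","knob","cap_top","plunger","petri_dish","brown_bottle","bench_timer"):
        print(th,[(np.round(d["bbox"]).astype(int).tolist(),round(d["score"],2)) for d in arm.look_for(th,c)[:3]])
E
```

```text
side campos [ 0.529 -0.817  0.89 ] 496.15584920058205 -0.11468136068811469
stand [([279, 202, 65, 100], 0.68), ([252, 310, 51, 86], 0.68)]
barrel [([244, 298, 21, 63], 0.97), ([283, 192, 36, 79], 0.95), ([287, 274, 22, 17], 0.63)]
bar_grip [([244, 297, 22, 61], 0.82), ([284, 192, 43, 72], 0.72)]
knob [([248, 293, 9, 14], 0.58), ([284, 195, 43, 69], 0.5), ([296, 174, 11, 15], 0.47)]
cap_top [([245, 299, 22, 64], 0.95), ([281, 193, 41, 75], 0.67)]
plunger [([297, 173, 13, 14], 0.53), ([248, 292, 12, 12], 0.43)]
petri_dish [([290, 273, 21, 24], 0.85)]
brown_bottle [([341, 242, 21, 36], 0.64)]
bench_timer [([241, 173, 26, 15], 0.62), ([297, 172, 10, 18], 0.62)]
top campos [0.476 0.11  1.107] 450.6717760897477 -0.1425926549136897
stand [([246, 234, 98, 65], 0.58), ([387, 256, 51, 44], 0.57), ([248, 210, 16, 17], 0.39)]
barrel [([232, 225, 73, 47], 0.97)]
bar_grip [([233, 224, 71, 45], 0.84), ([388, 263, 49, 21], 0.71), ([160, 277, 32, 36], 0.38)]
knob [([407, 253, 12, 7], 0.64), ([247, 208, 12, 17], 0.45)]
cap_top [([384, 260, 49, 28], 0.87), ([233, 224, 68, 47], 0.8)]
plunger [([247, 208, 10, 14], 0.57), ([406, 255, 10, 5], 0.55)]
petri_dish [([325, 221, 28, 26], 0.83)]
brown_bottle [([291, 169, 19, 24], 0.69)]
bench_timer [([162, 278, 32, 36], 0.88)]
```

```bash
ls pics
```

```text
side0.png
top0.png
```

```bash
python3 - <<'E'
import cv2
a=cv2.imread("pics/side0.png")[130:360,180:400]; b=cv2.imread("pics/top0.png")[140:310,130:430]
cv2.imwrite("pics/s1.png",cv2.resize(a[:140],None,fx=3.6,fy=3.6,interpolation=2)[:600,:800]); cv2.imwrite("pics/t1.png",cv2.resize(b[20:,20:],None,fx=2.8,fy=2.8,interpolation=2)[:600,:800])
E
```

```text
(no output)
```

View pics/s1.png

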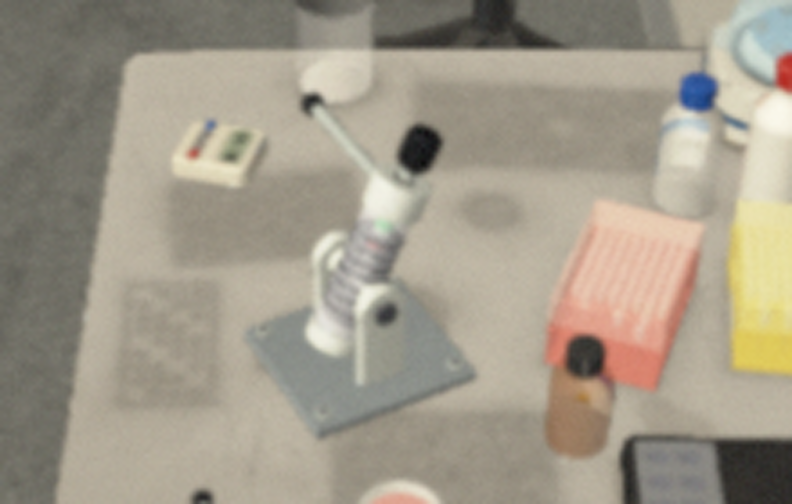

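View pics/t1.png

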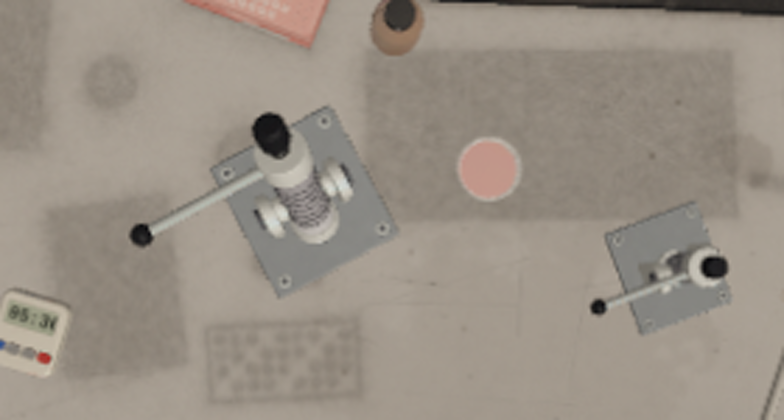

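View pics/side0.png

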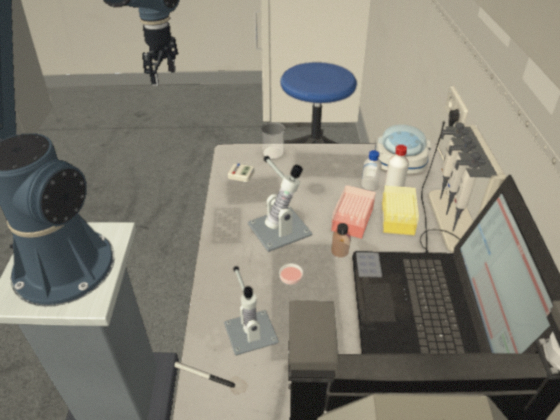

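The larger stand is the one to the left (top-crop plate corners 210,168 / 329,106 / 398,231 / 280,298; ball 141,235; knob 270,130). In the side crop the ball is at 312,103 and the knob at 420,148. I'll fit its pose next.

```bash
cat >> h.py <<'E'
def pts(p):
    x,y,yaw,t=p; c,s=np.cos(yaw),np.sin(yaw); Rz=np.array([[c,-s,0],[s,c,0],[0,0,1]])
    Ry=np.array([[np.cos(t),0,np.sin(t)],[0,1,0],[-np.sin(t),0,np.cos(t)]])
    W=lambda q:Rz@np.array(q,float)+[x,y,0]
    B=lambda q:W(Ry@np.array(q,float)+[0,0,.075])
    return W,B
E
python3 - <<'E'
from h import *
T=arm.camera("top"); S=arm.camera("side")
top=lambda u,v:np.array([u/2.8+150,v/2.8+160]); sid=lambda u,v:np.array([u/3.6+180,v/3.6+130])
def feats(p):
    W,B=pts(p)
    return [(T,W([.065,.06,.01]),top(210,168)),(T,W([.065,-.06,.01]),top(329,106)),(T,W([-.065,-.06,.01]),top(398,231)),(T,W([-.065,.06,.01]),top(280,298)),
    (T,B([0,.124,.07]),top(141,235)),(T,B([0,0,.108]),top(270,132)),
    (S,W([-.065,.06,.01]),sid(247,333)),(S,W([-.065,-.06,.01]),sid(320,434)),(S,W([.065,-.06,.01]),sid(474,375)),
    (S,B([0,.124,.07]),sid(312,103)),(S,B([0,0,.108]),sid(420,148))]
f=lambda p:np.concatenate([proj(c,X)[0]-o for c,X,o in feats(p)])
r=least_squares(f,[.5,.2,.44,.45],loss="soft_l1"); print(np.round(r.x,4)); print(np.round(r.fun.reshape(-1,2),1).tolist())
W,B=pts(r.x)
for n,q in(("pivot",[0,0,0]),("bar",[0,.095,.07]),("ball",[0,.124,.07]),("knob",[0,0,.108])): print(n,np.round(B(q),4))
W,B=pts([*r.x[:3],0]); print("up bar",B([0,.095,.07]),"knob",B([0,0,.108]))
print(atz(T,[407,253],.1)) 
for n,z,uv in(("petri",.015,[325,221]),("bottle",.09,top(400,12)),("timer",.019,[162,278])): print(n,atz(T,uv,z))
o=arm.get_obs(); print(o["tool_pos"],o["ee_rot"],o["opening"],o["clock"])
E
```

```text
[0.5368 0.1247 0.4934 0.4544]
[[-0.7, -0.1], [-0.2, -1.7], [1.1, -0.0], [0.1, 0.2], [0.1, -0.5], [0.1, -0.1], [-2.1, -0.8], [-1.2, -0.1], [0.9, -1.3], [-0.1, 0.7], [-0.4, 0.7]]
pivot [0.5368 0.1247 0.075 ]
bar [0.5188 0.2229 0.1379]
ball [0.5051 0.2485 0.1379]
knob [0.5785 0.1471 0.172 ]
up bar [0.49179114 0.2083669  0.145     ] knob [0.5367844  0.12469727 0.183     ]
[ 0.47671241 -0.21236934  0.1       ]
petri [ 0.55894682 -0.03736699  0.015     ]
bottle [0.6848783  0.04335989 0.09      ]
timer [0.42648889 0.359213   0.019     ]
[0.20389139 0.51081195 0.25631251] [1.88784210e-01 9.82018595e-01 2.19024616e-05 5.59220614e-06] 0.08549570982124387 1.1
```

Call:
servo_tool --series '[0.15,-0.14,0,0,0,-0.6,0.3,0.315,-0.288,0,0,0,-1,0.3,0.315,-0.288,0,0,0,-1,0.3,0.315,-0.288,0,0,0,-1,0.3,0.315,-0.288,0,0,0,-1,0.3,0.315,-0.288,0,0,0,-1,0.3,0.315,-0.288,0,0,0,-1,0.3,0.315,-0.288,0,0,0,-1,0.3,0.315,-0.288,0,0,0,-1,0.3,0.315,-0.288,0,0,0,-1,0.3,0.315,-0.288,0,0,0,-1,0.3,0.315,-0.288,0,0,0,-1,0.3,0.315,-0.288,0,0,0,-1,0.3,0.315,-0.288,0,0,0,-1,0.3]'

```text
clock: 2.27
tool_pos: [0.518, 0.2236, 0.2562]
ee_rot: [0.436, 0.9, -0.0, -0.0]
force: [0.2, 0.4, -0.4]
opening: 0.0597
finger_force: 0.0
```

Call:
servo_tool --series '[0,0,-0.03,0,0,-0.2,0.3,0,0,-0.04,0,0,-0.33,0.3,0,0,-0.04,0,0,-0.33,0.3,0,0,-0.04,0,0,-0.33,0.3]'

```text
clock: 2.6
tool_pos: [0.5182, 0.2238, 0.2165]
ee_rot: [0.511, 0.86, -0.0, -0.0]
force: [0.2, 0.0, 0.0]
opening: 0.0598
finger_force: 0.0
```

```bash
python3 - <<'E'
from h import *
from scipy.spatial.transform import Rotation as Ro
o=arm.get_obs(); print(o["tool_pos"],o["force"],o["joint_pos"]);R=Ro.from_quat(o["ee_rot"]).as_matrix(); print(R, np.degrees(np.arctan2(R[1,1],R[0,1])))
T=arm.camera("top");S=arm.camera("side")
a=T["frame"][150:290,150:340]; b=S["frame"][100:240,220:360]
im=np.hstack([cv2.resize(x,None,fx=f,fy=f,interpolation=2)[:400] for x,f in((a,2.2),(b,2.2)) for x in [cv2.resize(x,None,fx=1,fy=1)]])
print(im.shape); cv2.imwrite("pics/c2.png",im[:,:,::-1])
E
```

```text
[0.51816636 0.2237557  0.21649557] [0.15567248 0.01831904 0.03351157] [ 3.25110628e-01  4.20587136e-01  1.65439907e+00  1.18784790e-04
  1.06715082e+00 -1.73355013e-01]
[[-4.78028016e-01  8.78344417e-01 -5.49078401e-04]
 [ 8.78344566e-01  4.78028051e-01 -7.52921056e-05]
 [ 1.96342477e-04 -5.18271766e-04 -9.99999846e-01]] 28.556694094853004
(308, 726, 3)
```

View pics/c2.png

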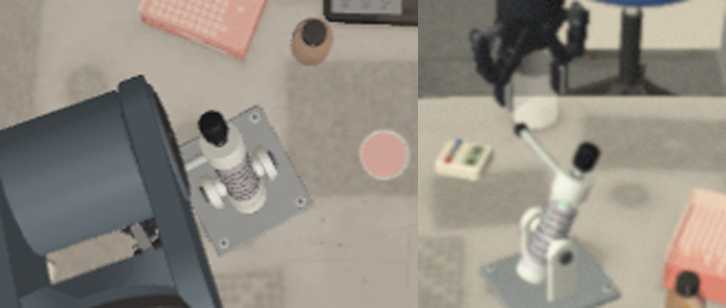

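The gripper is above the bar, in line with it (tool y at 28.6° vs stand 28.3°). Descending and closing.

Call:
servo_tool --series '[0,0,-0.03,0,0,0,0.3,0,0,-0.055,0,0,0,0.3,0,0,-0.073,0,0,0,0.3,0,0,-0.073,0,0,0,0.3]'

```text
clock: 3.03
tool_pos: [0.5176, 0.2226, 0.1411]
ee_rot: [0.512, 0.859, -0.001, -0.001]
force: [-0.1, -0.3, 0.1]
opening: 0.0597
finger_force: 0.0
```

Call:
servo_tool --series '[0,0,0,0,0,0,0.6,0,0,0,0,0,0,0.8,0,0,0,0,0,0,1,0,0,0,0,0,0,1,0,0,0,0,0,0,1,0,0,0,0,0,0,1,0,0,0,0,0,0,1]'

```text
clock: 3.62
tool_pos: [0.5193, 0.223, 0.1445]
ee_rot: [0.513, 0.859, 0.001, 0.0]
force: [-2.2, -0.2, 6.8]
opening: 0.0078
finger_force: 58.5
```

```bash
python3 - <<'E'
from h import *
S=arm.camera("side"); b=S["frame"][110:240,210:350]
cv2.imwrite("pics/c3.png",cv2.resize(b,None,fx=4.2,fy=4.2,interpolation=2)[:,:,::-1])
E
```

```text
(no output)
```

View pics/c3.png

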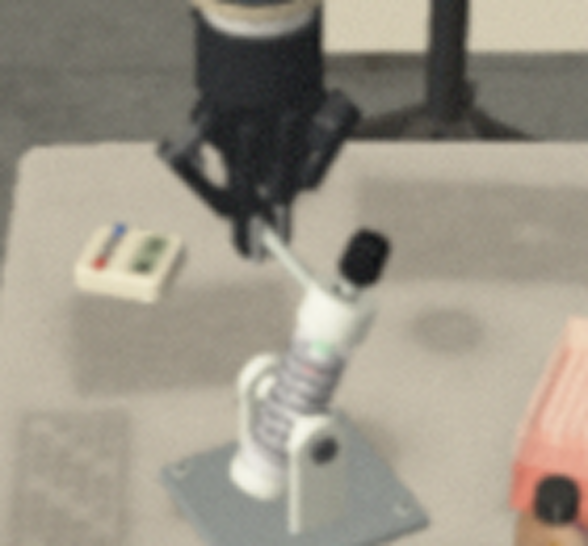

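Call:
servo_tool --series '[-0.0031,-0.0017,0.0016,0,0,0,1,-0.0059,-0.0032,0.0029,0,0,0,1,-0.0088,-0.0047,0.004,0,0,0,1,-0.0118,-0.0064,0.0049,0,0,0,1,-0.0148,-0.008,0.0057,0,0,0,1,-0.0179,-0.0096,0.0063,0,0,0,1,-0.0209,-0.0112,0.0068,0,0,0,1,-0.024,-0.0129,0.007,0,0,0,1,-0.0271,-0.0146,0.0071,0,0,0,1,-0.0271,-0.0146,0.0071,0,0,0,1,-0.0271,-0.0146,0.0071,0,0,0,1,-0.0271,-0.0146,0.0071,0,0,0,1]'

```text
clock: 4.67
tool_pos: [0.4936, 0.2095, 0.1525]
ee_rot: [0.513, 0.859, 0.003, 0.002]
force: [1.6, 7.6, 8.6]
opening: 0.0078
finger_force: 58.8
```

```bash
python3 - <<'E'
from h import *
o=arm.get_obs(); print(o["tool_pos"],o["force"])
S=arm.camera("side");T=arm.camera("top"); a=T["frame"][180:290,190:300]; b=S["frame"][140:250,235:345]
W,B=pts([.5368,.1247,.4934,0])
for n,c,o,im in(("T",T,(190,180),a),("S",S,(235,140),b)):
    print(n,[ (np.round((proj(c,B(q))[0]-o)*3.6)).tolist() for q in([0,0,-.06],[0,0,0],[0,0,.085],[0,0,.123],[0,.124,.07])])
cv2.imwrite("pics/c4.png",np.hstack([cv2.resize(x,None,fx=3.6,fy=3.6,interpolation=2) for x in(a,b)])[:,:,::-1])
E
```

```text
[0.49363254 0.2094802  0.15248194] [1.61864902 7.63467804 8.55085757]
T [[247.0, 184.0], [246.0, 179.0], [244.0, 170.0], [242.0, 166.0], [61.0, 273.0]]
S [[159.0, 309.0], [159.0, 246.0], [159.0, 150.0], [159.0, 103.0], [76.0, 73.0]]
```

View pics/c4.png

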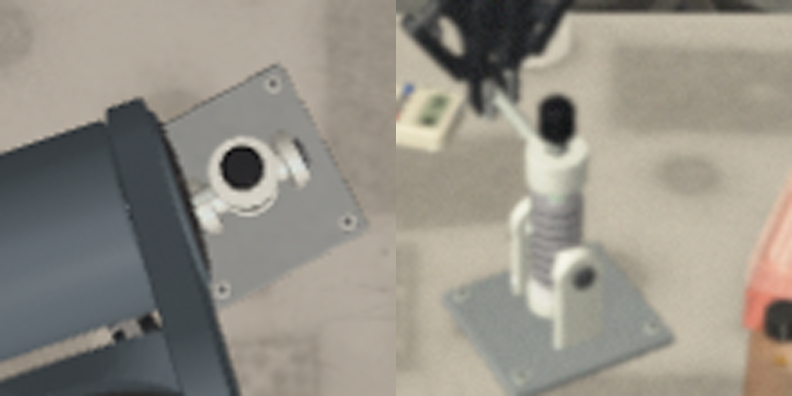

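Nearly upright now; measuring the residual tilt from the knob's silhouette.

```bash
cat >> h.py <<'E'
def knobtilt(box=dict(top=(190,180,300,290),side=(260,150,305,185)),draw=0,p0=(.5368,.1247,.4934),free=False):
    """silhouette-centroid of the black knob in both views -> lean about stand y (t) and stand x (s)"""
    a=np.linspace(0,2*np.pi,40)
    sil=np.array([[r*np.cos(k),r*np.sin(k),h+draw] for r,h in((.008,.093),(.013,.098),(.013,.118),(.008,.123)) for k in a])
    cs=[];ob=[]
    for n in("top","side"):
        c=arm.camera(n);x0,y0,x1,y1=box[n]; g=c["frame"][y0:y1,x0:x1].max(2)
        m=(g<75).astype(np.uint8); k,l,st,ce=cv2.connectedComponentsWithStats(m)
        W,B=pts([*p0,0]); e=proj(c,B([0,0,.108+draw]))[0]-[x0,y0]
        j=min(range(1,k),key=lambda i:np.hypot(*(ce[i]-e))+(1e3 if st[i,4]<20 else 0))
        cs.append(c);ob.append(ce[j]+[x0,y0]); print(n,"obs",np.round(ob[-1],1),"exp",np.round(e+[x0,y0],1),"area",st[j,4])
    def cen(c,p):
        W,B=pts(p); h=cv2.convexHull(proj(c,[B(q) for q in sil]).astype(np.float32)); M=cv2.moments(h); return np.array([M["m10"],M["m01"]])/M["m00"]
    # free: displacement of knob (dx,dy) in stand axes at tilt 0
    def f(v):
        c_,s_=np.cos(p0[2]),np.sin(p0[2]); return np.concatenate([cen(c,[p0[0]+c_*v[0]-s_*v[1],p0[1]+s_*v[0]+c_*v[1],p0[2],0])-o for c,o in zip(cs,ob)])
    r=least_squares(f,[0,0],diff_step=1e-3,x_scale=.01); print("knob shift stand x,y mm",np.round(r.x*1e3,2),"res",np.round(r.fun,2)); return r.x
E
python3 -c "
from h import *
knobtilt()"
```

```text
top obs [256.6 225.9] exp [257.5 226.5] area 103
side obs [279.9 172.9] exp [279.1 173.9] area 101
knob shift stand x,y mm [2.33 1.23] res [-0.2  -0.15 -0.18  0.38]
```

Call:
servo_tool --series '[-0.0008,-0.0004,0,0,0,0,1,-0.0015,-0.0008,0,0,0,0,1,-0.0015,-0.0008,0,0,0,0,1,-0.0015,-0.0008,0,0,0,0,1]'

```text
clock: 5.2
tool_pos: [0.4927, 0.2089, 0.1525]
ee_rot: [0.513, 0.859, 0.004, 0.002]
force: [4.9, 8.8, 6.9]
opening: 0.0078
finger_force: 58.6
```

```bash
python3 -c "
from h import *
knobtilt();o=arm.get_obs();print(o['tool_pos'],o['force'])"
```

```text
top obs [257.1 227.1] exp [257.5 226.5] area 102
side obs [278.4 173.2] exp [279.1 173.9] area 100
knob shift stand x,y mm [-0.79  1.63] res [-0.17  0.06  0.07  0.33]
[0.49266882 0.20897428 0.15254656] [5.37591631 8.6595257  7.24794909]
```

Call:
servo_tool --series '[0,0,0,0,0,0,0.85,0,0,0,0,0,0,0.6,0,0,0,0,0,0,0.4,0,0,0,0,0,0,0.3,0,0,0,0,0,0,0.3,0,0,0.03,0,0,0,0.3,0,0,0.07,0,0,0,0.3,0,0,0.1,0,0,0,0.3,0,0,0.1,0,0,0,0.3]'

```text
clock: 6.05
tool_pos: [0.4922, 0.208, 0.2562]
ee_rot: [0.512, 0.859, 0.003, 0.003]
force: [1.2, 0.2, 1.2]
opening: 0.0598
finger_force: 0.0
```

```bash
python3 - <<'E'
from h import *
a=[knobtilt() for _ in range(3)]; print(np.mean(a,0)); o=arm.get_obs();print(o['tool_pos'],o['force'],o['opening'])
W,B=pts([.5368,.1247,.4934,0])
S=arm.camera("side"); o=(235,140); b=S["frame"][140:250,235:345]
print([ (np.round((proj(S,B(q))[0]-o)*5)).tolist() for q in([0,0,-.06],[0,0,0],[0,0,.085],[0,0,.123],[0,.124,.07])])
# plumb direction: projected vertical line through knob
cv2.imwrite("pics/c5.png",cv2.resize(b,None,fx=5,fy=5,interpolation=2)[:,:,::-1])
E
```

```text
top obs [257.2 227.1] exp [257.5 226.5] area 101
side obs [278.7 173.1] exp [279.1 173.9] area 100
knob shift stand x,y mm [-0.46  1.49] res [-0.23 -0.07 -0.08  0.44]
top obs [257.2 227.1] exp [257.5 226.5] area 101
side obs [278.7 173.2] exp [279.1 173.9] area 97
knob shift stand x,y mm [-0.45  1.44] res [-0.21 -0.09 -0.11  0.39]
top obs [257.2 227.1] exp [257.5 226.5] area 101
side obs [278.7 173.2] exp [279.1 173.9] area 99
knob shift stand x,y mm [-0.47  1.44] res [-0.2  -0.08 -0.09  0.39]
[-0.00046065  0.0014578 ]
[0.48970265 0.2071999  0.24896408] [-0.23762732 -0.25679115  0.55967531] 0.05974160128488092
[[221.0, 429.0], [221.0, 342.0], [220.0, 208.0], [220.0, 144.0], [105.0, 102.0]]
```

View pics/c5.png

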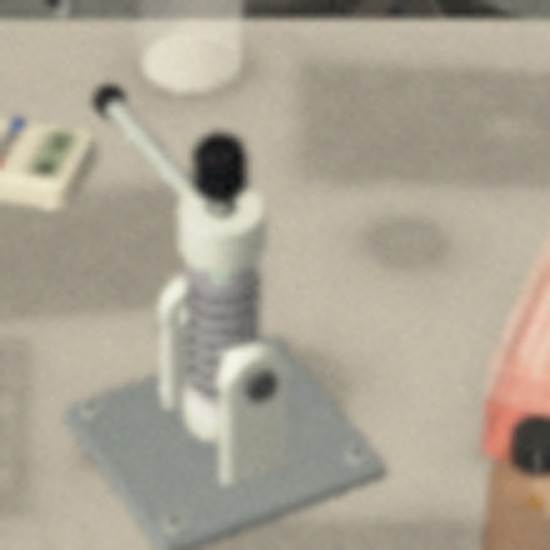

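The barrel stands upright within about 1° and stayed put after release. Now over the knob, turning so the jaws close along the pivot axis, where the hinge can't be pushed over.

Call:
servo_tool --series '[0.023,-0.04,0.01,0,0,0.24,0.3,0.046,-0.0814,0.01,0,0,0.48,0.3,0.046,-0.0814,0.01,0,0,0.72,0.3,0.046,-0.0814,0.01,0,0,1,0.3,0.046,-0.0814,0.01,0,0,1,0.3]'

```text
clock: 6.82
tool_pos: [0.5365, 0.1248, 0.2594]
ee_rot: [0.27, 0.963, -0.0, -0.001]
force: [0.5, 0.5, -0.1]
opening: 0.0598
finger_force: 0.0
```

Call:
servo_tool --series '[0,0,0,0,0,0.24,0.3,0,0,0,0,0,0.48,0.3,0,0,0,0,0,0.72,0.3,0,0,0,0,0,1,0.3,0,0,0,0,0,1,0.3]'

```text
clock: 7.23
tool_pos: [0.536, 0.126, 0.2596]
ee_rot: [0.012, 1.0, -0.0, -0.001]
force: [0.1, -0.3, -1.7]
opening: 0.0601
finger_force: 0.0
```

Call:
servo_tool --series '[0,0,0,0,0,0.24,0.3,0,0,0,0,0,0.48,0.3,0,0,0,0,0,0.72,0.3,0,0,0,0,0,1,0.3,0,0,0,0,0,1,0.3,0,0,0,0,0,1,0.3,0,0,0,0,0,1,0.3]'

```text
clock: 7.82
tool_pos: [0.5362, 0.126, 0.2601]
ee_rot: [-0.242, 0.97, 0.0, -0.0]
force: [-0.3, 0.3, -0.4]
opening: 0.0599
finger_force: 0.0
```

```bash
python3 - <<'E'
from h import *
from scipy.spatial.transform import Rotation as Ro
o=arm.get_obs();print(o['tool_pos'],o['force'],o['opening'],o['clock'],o['joint_pos'][5]);R=Ro.from_quat(o["ee_rot"]).as_matrix(); print(R.round(4), np.degrees(np.arctan2(R[1,1],R[0,1])))
E
```

```text
[0.53620847 0.12599128 0.26010136] [-0.29085256  0.31727559 -0.4376062 ] 0.05988907531038418 7.8167 -1.9141032035447556
[[-8.825e-01 -4.702e-01 -5.000e-04]
 [-4.702e-01  8.825e-01 -1.000e-04]
 [ 5.000e-04  2.000e-04 -1.000e+00]] 118.04997955743337
```

Call:
servo_tool --series '[0,0,-0.03,0,0,0,0.3,0,0,-0.055,0,0,0,0.3,0,0,-0.069,0,0,0,0.3,0,0,-0.069,0,0,0,0.3,0,0,-0.069,0,0,0,0.45,0,0,-0.069,0,0,0,0.5,0,0,-0.069,0,0,0,0.55]'

```text
clock: 8.4
tool_pos: [0.5369, 0.1261, 0.1927]
ee_rot: [-0.244, 0.97, -0.0, 0.001]
force: [-0.1, -0.0, -0.3]
opening: 0.0384
finger_force: 0.0
```

```bash
python3 - <<'E'
from h import *
o=arm.get_obs();print(o['tool_pos'],o['force'],o['opening'],o["finger_force"])
S=arm.camera("side"); b=S["frame"][110:250,210:350]
cv2.imwrite("pics/c6.png",cv2.resize(b,None,fx=4.2,fy=4.2,interpolation=2)[:,:,::-1])
E
```

```text
[0.53689622 0.12612231 0.19269136] [-0.13639147 -0.03953254 -0.29158607] 0.03840521132258277 0.0
```

View pics/c6.png

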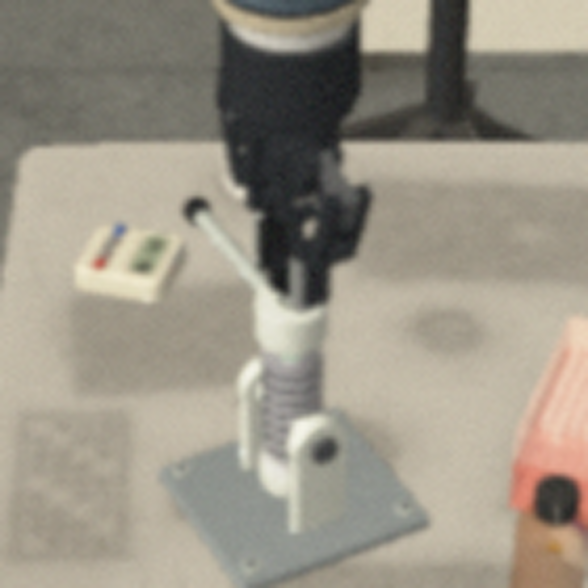

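Fingers straddle the knob (around 295,270), just above the cap. Closing.

Call:
servo_tool --series '[0,0,0,0,0,0,0.62,0,0,0,0,0,0,0.68,0,0,0,0,0,0,0.75,0,0,0,0,0,0,0.85,0,0,0,0,0,0,1,0,0,0,0,0,0,1,0,0,0,0,0,0,1,0,0,0,0,0,0,1]'

```text
clock: 9.12
tool_pos: [0.5367, 0.126, 0.1921]
ee_rot: [-0.245, 0.97, -0.0, 0.001]
force: [0.2, -0.1, 5.3]
opening: 0.0244
finger_force: 58.7
```

```bash
python3 - <<'E'
from h import *
o=arm.get_obs();f=o['force'];print(o['tool_pos'],f,o['torque'],o['opening'],o["finger_force"]); print("stand x,y force",.881*f[0]+.474*f[1],-.474*f[0]+.881*f[1])
E
```

```text
[0.53672544 0.12599931 0.19205787] [ 0.1559154  -0.09143968  5.25231063] [-0.17094489 -0.02378798 -0.00195957] 0.024364447695444116 58.74273431953043
stand x,y force 0.09401906121769431 -0.15446225426071297
```

Clean grasp, no side force. Drawing in steps.

Call:
servo_tool --series '[0,0,0.003,0,0,0,1,0,0,0.006,0,0,0,1,0,0,0.009,0,0,0,1,0,0,0.012,0,0,0,1,0,0,0.015,0,0,0,1,0,0,0.015,0,0,0,1,0,0,0.015,0,0,0,1]'

```text
clock: 9.7
tool_pos: [0.5364, 0.126, 0.2067]
ee_rot: [-0.245, 0.97, -0.0, 0.0]
force: [0.3, -1.9, -3.8]
opening: 0.0241
finger_force: 59.3
```

Call:
servo_tool --series '[0,0,0.003,0,0,0,1,0,0,0.006,0,0,0,1,0,0,0.009,0,0,0,1,0,0,0.012,0,0,0,1,0,0,0.015,0,0,0,1,0,0,0.015,0,0,0,1,0,0,0.015,0,0,0,1]'

```text
clock: 10.28
tool_pos: [0.5364, 0.126, 0.2218]
ee_rot: [-0.245, 0.97, -0.0, 0.0]
force: [0.6, 0.0, -4.3]
opening: 0.0243
finger_force: 59.4
```

Call:
servo_tool --series '[0,0,0.003,0,0,0,1,0,0,0.006,0,0,0,1,0,0,0.009,0,0,0,1,0,0,0.0105,0,0,0,1,0,0,0.0105,0,0,0,1,0,0,0.0105,0,0,0,1,0,0,0.0105,0,0,0,1]'

```text
clock: 10.87
tool_pos: [0.5364, 0.126, 0.232]
ee_rot: [-0.245, 0.97, -0.0, 0.0]
force: [0.5, -1.7, -5.3]
opening: 0.0238
finger_force: 59.5
```

```bash
python3 - <<'E'
from h import *
o=arm.get_obs();print(o['tool_pos'],o['force'],o['opening'],o["finger_force"])
S=arm.camera("side"); b=S["frame"][130:250,230:330]
W,B=pts([.5362,.1260,.4934,0]); print([np.round((proj(S,B([0,0,z]))[0]-[230,130])*5).tolist() for z in(.085,.093,.133,.148)])
cv2.imwrite("pics/c7.png",cv2.resize(b,None,fx=5,fy=5,interpolation=2)[:,:,::-1])
E
```

```text
[0.53635152 0.12601348 0.23204512] [ 0.47078875 -1.72998301 -5.29319564] 0.023785195604418555 59.493533251807094
[[244.0, 256.0], [244.0, 243.0], [244.0, 175.0], [244.0, 149.0]]
```

View pics/c7.png

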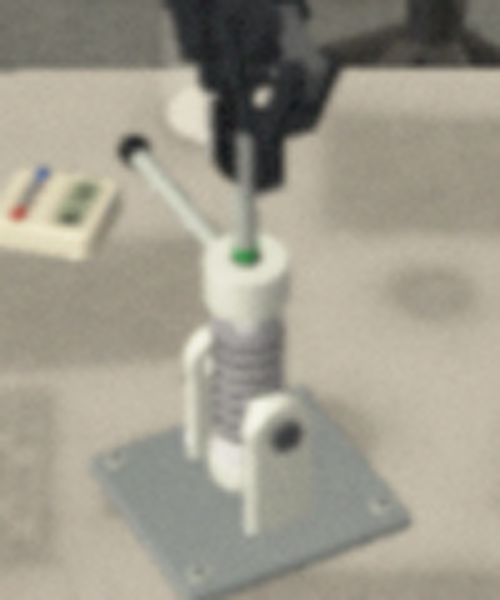

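The green band (245,256) shows fully at the rod's exit and no red shows. A slight nudge so it is safely clear, then hold and hand in.

Call:
servo_tool --series '[0,0,0.0008,0,0,0,1,0,0,0.0008,0,0,0,1,0,0,0.0008,0,0,0,1,0,0,0.0008,0,0,0,1,0,0,0.0008,0,0,0,1,0,0,0.0008,0,0,0,1]'

```text
clock: 11.42
tool_pos: [0.5362, 0.126, 0.2326]
ee_rot: [-0.245, 0.97, 0.0, -0.0]
force: [1.4, -0.8, -8.1]
opening: 0.0239
finger_force: 59.2
```

```bash
python3 -c "
from cell import arm
o=arm.get_obs();print(o['tool_pos'],o['force'],o['clock']);print(arm.job_done())"
```

```text
[0.53623935 0.12598784 0.23260204] [ 1.41633407 -0.81704618 -8.13470209] 11.4167
the job is handed in; nothing more can be done
None
```

I set the barrel upright to within about 1° and let go of the bar. I then drew the plunger about 40.5 mm, with the green band just clear of the cap and the red band still inside. The arm is holding it there, and the job was handed in at 11.4 s without a verdict shown.

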